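# Unhitch the mould press and hold its tongue up

## Task

On the small green mould press, swing the steel keeper fully off the clear flap and tip the flap all the way open; then pull the yellow latch tab towards the robot's left against its spring and lift the blue tongue off its ball. Finish while still holding the tongue steady with its coupler end raised 8 to 12 cm, so that the mould can be taken out; leave the mould and everything else on the bench where it is.

Things in the scene. Friction and masses are not known exactly. Their poses are not given: they have to be found in the camera images.
- press: Fixed green base plate, 310 x 150 x 12 mm. Origin on the bench under it, 5 mm beyond its middle. Press frame: x from the near (coupler) end to the far (pivot) end, y left, z up; yaw within 0.35 rad. A 40 mm ball stands at (-110, 0), centre z 55. The blue tongue lies over it, carrying a 100 mm wide deck (top z 85), latch tab, and a clear flap above. Positions below: tongue down, press frame, mm.
- tongue (a joint): Tongue about its pivot: 0 = down on the ball, grows as the near (coupler) end rises, stop at 0.9 rad. Coupler and latch tab are 230 mm from the pivot: 0.40 rad raises them about 90 mm; all that is on the tongue rises with it. Falls back if let go; weighs about 6 N at the latch tab. With the latch home a bolt under the ball lets it rise only 0.01 rad.
- tongue_pivot (a point): Point on the tongue's pivot axis, mid-width: press frame (120, 0, 60) mm. The axis is the press's y axis.
- coupler (a point): Centre of the tongue's coupler cup (64 mm diameter), at the ball's centre when down: press frame (-110, 0, 55) mm.
- keeper (a joint): Steel turn-lever, 14 mm wide, 8 thick, on a post right (-y) of the flap, turning about the vertical: 0 = points left (+y) across the flap's top and holds it shut; grows anticlockwise from above, its end swinging towards the robot, then out to the right; stop at 2.4 rad. Starts at 0 to 0.35; clear of the flap above 1.3. Light friction (0.5 N at the pin), stays where left.
- keeper_pin (a point): Black upright round pin on the keeper to push or pinch, 12 mm diameter, 35 mm tall (z 149.5 to 184.5 mm). The point is on its axis at z 170 mm, 64 mm from keeper_hinge.
- keeper_hinge (a point): Point on the keeper's vertical turning axis at the same height as keeper_pin: press frame (-125, -72, 170) mm. The keeper's post is 16 mm in diameter.
- flap (a joint): Clear flap (126 mm long in x, 90 wide, 5 thick, at z 137.5, red strip on its near edge) over the latch tab. 0 = level, shut; grows as its near edge rises and goes over to the far side; stop at 1.95 rad. It rests on that stop once past upright (1.57) and falls shut if let go before. Weighs 90 g.
- flap_handle (a point): Red handle bar sticking out 40 mm from the middle of the flap's near edge, 14 mm wide (y), 10 thick. The point is at its grip, 154 mm from the flap's hinge axis, 28 mm beyond the flap's edge; shut: (-178, 0, 137.5). Pinched by its sides along y, it can turn between the fingers as the flap goes over.
- flap_hinge (a point): Point on the flap's hinge axis, mid-width: press frame (-24, 0, 137.5) mm with the tongue down; the axis is the press's y axis.
- latch (a joint): Spring latch sliding sideways on the tongue: 0 = home, grows as the tab is pulled left (+y of the press); stop at 0.018 m. Spring 7 N at home, 11.5 N at the stop, always driving it home. The bolt clears the ball mount above 0.008 m; pull 0.012 m or more and keep it so while the tongue starts to rise.
- latch_tab (a point): Yellow tab of the latch, 14 mm wide (y), 26 long (x), standing from z 91 to 129. The point is in its middle, 16 mm below its top: (-110, 0, 113) with the latch home. It serves as handle both for pulling the latch and for lifting the tongue; with the flap open it is free from above.
- mould: Loose terracotta mould disc, 64 mm diameter, 30 mm high, standing on the press plate under the tongue. Origin at its underside centre. Leave it.
- screwdriver: Loose screwdriver with orange handle, 180 mm, lying on the bench beside the press. Leave it.
- paint_jar: Loose white jar, 56 mm diameter, 70 mm high. Leave it.
- varnish_jar: Loose amber jar with black cap, 56 mm diameter, 70 mm high. Leave it.
- tape: Loose roll of green tape, 72 mm diameter, 25 mm high, lying flat. Leave it.
- mug: Loose blue mug, 80 mm diameter, 90 mm high. Leave it.
- wrench: Loose steel wrench lying on the bench. Leave it.

How it is judged:
By the outcome, as a careful person would: the job done as asked, in the order asked, and still so for the second after the job is handed in, while the arm keeps its last pose, push and grip.
It also fails if it takes over 58 s, if anything falls off the work surface, if the arm or the gripper's body presses on something with over 40 N, if the wrist force passes 120 N, or if a joint passes its speed limit or range.

## Robot

A 7-joint arm with a two-finger parallel gripper is mounted at the origin on the work surface. World frame = base frame: x ahead of the robot, y to its left, z up, the work surface at z = 0. Lengths are in m, angles in rad, forces in N, time in s.
With the tool pointing down it reaches from about 0.425 to 1.025 m from the base axis. Payload 3.6 kg.
Tool frame: the origin (TCP) lies on the front face of the gripper's body, between the roots of the fingers; the fingertips stand 73 mm ahead of it and the grasp point (between the pads) lies 54 mm ahead of it; z points along the fingers, y is the line along which they close (so a half turn about z gives the same grasp; the last joint's range is limited). The gripper opens to 85 mm and grips with 20 to 120 N. Pads are 22 mm wide; open, the fingers measure 114 mm over their backs; the gripper's body (76 mm by 85 mm) begins 54 mm behind the grasp point. The pads swing forward as they close: fully open they stand 13 mm farther back than shut.
Start: joints at [1.173, 0.591, 0.048, 1.609, -0.033, 0.943, -0.034], TCP at [0.218, -0.692, 0.304] pointing down, gripper open.
Joint ranges: [-2.69, 2.69], [-0.47, 2.24], [-1.27, 1.36], [0.19, 2.51], [-1.53, 4.68], [0.08, 2.07], [-3.09, 3.09]. Speed limits (rad/s): [2.57, 2.57, 3.14, 3.14, 3.14, 3.14, 3.14].

## Interface

Orientations are given as a 3x3 rotation matrix whose columns are the frame's x, y, z axes.
In Python, from station import manip gives the robot as it stands. Calls block until the motion is done:
- manip.move_ptp(position, orientation): joint-space move of the TCP to a pose.
- manip.movel(position, attitude=None, speed=0.15): straight line of the TCP; attitude=None keeps the orientation; speed is the mean speed in m/s.
- manip.set_joints(angles): joint-space move.
- manip.grip(opening, grasp_force=None): finger opening in m; grasp_force is the grip in N (None keeps the last); returns when the fingers have stopped.
- manip.dwell(seconds).
- manip.solve_ik(position, orientation): joint angles nearest the present ones, or None.
- manip.read_camera(name): name is "side" or "top" or "wrist"; returns (picture, depth): 420x560x3 uint8, red, green, blue; 420x560 float32, m along the optical axis (not along the pixel's ray), 0 where there is no reading.
- manip.camera_info(name): a dict with "mtx" (3x3 intrinsics, pixels), "k1" (the pictures are not rectified: a ray, as slopes to the right and down, at radius r is drawn at 1 + k1 r^2 times it, then the intrinsics apply), "R" (3x3) and "t" (3): a world point X has camera coordinates R X + t; the wrist camera has in their place "T_tool_cam" (4x4, takes a point from camera to tool coordinates, whose origin is the TCP and whose axes are the flange's). Camera axes: x right, y down, z forward; pixel columns grow to the right and rows downward; lengths in m; the calibration is good to about 2 mm. A picture is of the moment at which its call begins: read the wrist's pose just before it. camera_info takes no time and is no camera call.
A pose or a line that the arm cannot do raises manip.MotionError and nothing moves.
- manip.finish_job(): hands the job in; it is judged then, once.
Readings, each from a call of its own:
- manip.current_time(): time.
- manip.current_joints(): joint angles.
- manip.current_dq(): joint speeds.
- manip.current_effort(): joint torques, N m.
- manip.current_ee_pos(): TCP position.
- manip.current_eef_rot(): TCP orientation.
- manip.current_ft_force(): force on the tool from outside, world axes, zero at the start.
- manip.current_torque(): the same for the moment, N m.
- manip.current_gripper_width(): finger opening in m.
- manip.current_grasp_force(): force on a finger pad.
Only numpy, scipy, OpenCV 4.12 (cv2) and the standard library are available. Lean on these libraries where they do the work, as an engineer would, in place of code of your own. Each camera call takes 0.05 s, during which the arm holds its last target. There are 200 camera calls.

## Working session

There is one attempt and no reset: what is moved stays moved. The work goes in short steps, each a Python script; the robot and the scene stay as the last script left them, time stands still between calls to the robot, and variables do not carry over. Pictures are saved under pics/ and viewed, at most 10 in all, crops included, and the job is handed in when it is done.

```bash
mkdir -p pics; ls
python3 - <<'E'
from station import manip
import cv2,numpy as np
for n in("side","top"):
    p,d=manip.read_camera(n); cv2.imwrite(f"pics/{n}0.png",p[:,:,::-1]); np.save(f"pics/{n}0.npy",d)
    print(n,manip.camera_info(n))
print(manip.camera_info("wrist"),manip.current_eef_rot(),manip.current_time())
E
```

```text
pics
side {'mtx': array([[401.24902272,   0.        , 275.12931659],
       [  0.        , 401.24902272, 207.96027228],
       [  0.        ,   0.        ,   1.        ]]), 'k1': -0.037647095861517654, 'R': array([[-0.96648968, -0.2560812 ,  0.0178915 ],
       [-0.18180712,  0.63363039, -0.75196988],
       [ 0.18122875, -0.73002393, -0.65895462]]), 't': array([0.61428468, 0.17556795, 1.03332055])}
top {'mtx': array([[382.34519829,   0.        , 280.0999777 ],
       [  0.        , 382.34519829, 202.54164034],
       [  0.        ,   0.        ,   1.        ]]), 'k1': 0.030695272418007867, 'R': array([[ 0.00606707, -0.9999784 , -0.00252637],
       [-0.98205916, -0.00548214, -0.18849339],
       [ 0.18847547,  0.00362465, -0.98207121]]), 't': array([0.03657594, 0.64009742, 0.99586822])}
{'mtx': array([[322.67140669,   0.        , 283.29867564],
       [  0.        , 322.67140669, 207.51068689],
       [  0.        ,   0.        ,   1.        ]]), 'k1': -0.06542449978891993, 'T_tool_cam': array([[-2.57224745e-04, -9.49715686e-01, -3.13113477e-01,
         7.97494917e-02],
       [ 9.99999964e-01, -2.20206228e-04, -1.53591046e-04,
        -1.79246075e-04],
       [ 7.69182876e-05, -3.13113505e-01,  9.49715708e-01,
        -7.10353958e-02],
       [ 0.00000000e+00,  0.00000000e+00,  0.00000000e+00,
         1.00000000e+00]])} [[ 9.53893210e-01  3.00145334e-01 -7.22181720e-04]
 [ 3.00146184e-01 -9.53891238e-01  1.94258639e-03]
 [-1.05824574e-04 -2.06978005e-03 -9.99997852e-01]] 0.1
```

View pics/top0.png

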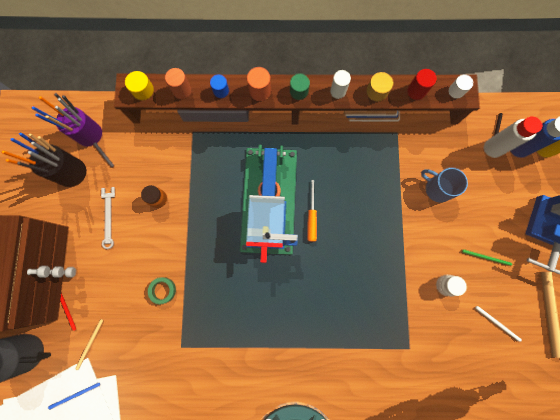

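View pics/side0.png

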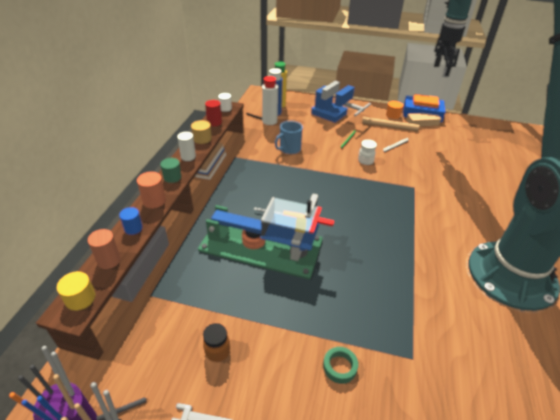

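The top view shows the press around (269,200), with the red handle at (264,255) and the black pin at (267,236). The keeper post is near (297,238), and the near end faces the robot. Next I measure.

```bash
cat > h.py <<'E'
from station import manip
import cv2,numpy as np
def cloud(name,p=None,d=None,pose=None):
    """world points HxWx3 of a camera picture"""
    c=manip.camera_info(name); h,w=d.shape
    g=np.stack(np.meshgrid(np.arange(w),np.arange(h)),-1).reshape(-1,1,2).astype(np.float64)
    u=cv2.undistortPoints(g,c["mtx"],np.array([c["k1"],0,0,0.])).reshape(h,w,2)
    C=np.dstack([u,np.ones((h,w))])*d[...,None]
    if "R" in c: return (C-c["t"])@c["R"]
    T=c["T_tool_cam"]; P=C@T[:3,:3].T+T[:3,3]
    return P@pose[1].T+pose[0]
E
python3 - <<'E'
from h import *
p=cv2.imread("pics/top0.png"); d=np.load("pics/top0.npy")
W=cloud("top",d=d); H=cv2.cvtColor(p,cv2.COLOR_BGR2HSV)
box=np.zeros(d.shape,bool); box[135:275,225:330]=1; box&=d>0
g=box&(H[...,0]>45)&(H[...,0]<85)&(H[...,1]>100)&(abs(W[...,2]-.012)<.008)
Q=W[g]; print("green",len(Q),np.median(Q[:,2]))
r=cv2.minAreaRect(Q[:,:2].astype(np.float32)*1000); print(r, cv2.boxPoints(r))
rd=box&((H[...,0]<6)|(H[...,0]>174))&(H[...,1]>170)&(W[...,2]>.11); R=W[rd]
print("red",len(R)); 
for row in range(238,268):
    m=rd[row]
    if m.any(): print(row,m.sum(),np.where(m)[0][[0,-1]],np.median(W[row][m],0).round(3))
bl=box&(H[...,0]>100)&(H[...,0]<125)&(H[...,1]>180)&(abs(W[...,2]-.08)<.02)
for row in range(150,195,6):
    m=bl[row]
    if m.any(): print("blue",row,m.sum(),W[row][m].mean(0).round(3))
k=box&(W[...,2]>.145); 
for a in zip(*np.where(k)): print(a,W[a].round(3),p[a]) if W[a][2]>.155 else 0
E
```

```text
green 2034 0.012086303705580085
((659.0804443359375, 74.16738891601562), (150.5967254638672, 308.9691162109375), 87.43370819091797) [[501.37933     5.8616257]
 [810.0385     -7.972542 ]
 [816.78156   142.47314  ]
 [508.12238   156.30731  ]]
red 219
242 10 [247 256] [0.524 0.111 0.141]
243 32 [247 278] [0.521 0.083 0.141]
244 34 [247 282] [0.519 0.078 0.141]
245 36 [247 282] [0.516 0.078 0.14 ]
246 20 [262 281] [0.514 0.061 0.141]
247 4 [262 266] [0.511 0.081 0.144]
248 5 [262 266] [0.509 0.079 0.142]
249 5 [262 266] [0.506 0.079 0.142]
250 5 [262 266] [0.504 0.079 0.142]
251 5 [262 266] [0.501 0.079 0.143]
252 5 [262 266] [0.499 0.079 0.143]
253 6 [261 266] [0.496 0.08  0.143]
254 6 [261 266] [0.494 0.08  0.141]
255 6 [261 266] [0.491 0.08  0.143]
256 6 [261 266] [0.489 0.08  0.141]
257 6 [261 266] [0.487 0.08  0.142]
258 6 [261 266] [0.484 0.08  0.142]
259 6 [261 266] [0.482 0.08  0.142]
260 6 [261 266] [0.479 0.08  0.141]
261 6 [261 266] [0.477 0.08  0.144]
262 4 [262 265] [0.474 0.08  0.142]
blue 150 11 [0.786 0.069 0.079]
blue 156 11 [0.768 0.069 0.08 ]
blue 162 12 [0.75 0.07 0.0
[... 1024 characters left out ...]
184] [55 53 54]
(np.int64(235), np.int64(268)) [0.536 0.068 0.189] [55 52 54]
(np.int64(235), np.int64(269)) [0.537 0.066 0.181] [82 88 88]
(np.int64(235), np.int64(270)) [0.539 0.064 0.16 ] [166 176 181]
(np.int64(236), np.int64(266)) [0.534 0.073 0.184] [53 51 49]
(np.int64(236), np.int64(267)) [0.534 0.071 0.185] [59 55 57]
(np.int64(236), np.int64(268)) [0.534 0.068 0.185] [52 50 49]
(np.int64(236), np.int64(269)) [0.535 0.066 0.182] [58 58 58]
(np.int64(237), np.int64(266)) [0.534 0.074 0.161] [63 64 63]
(np.int64(237), np.int64(267)) [0.533 0.071 0.176] [43 41 41]
(np.int64(237), np.int64(268)) [0.533 0.069 0.172] [43 40 39]
(np.int64(237), np.int64(269)) [0.534 0.067 0.166] [90 94 97]
```

```bash
cat >> h.py <<'E'
from scipy.spatial.transform import Rotation as Ro
YAW=-0.038; O=np.array([.664,.0740,0]); PR=Ro.from_euler("z",YAW).as_matrix()
def W(x,y,z): return O+PR@(np.array([x,y,z])/1000)
def down(ydir,tilt=0):
    """tool down, closing axis along press +-x or +-y, then tilted about press y by tilt"""
    y=np.array(ydir,float); z=np.array([0,0,-1.]); 
    return PR@Ro.from_euler("y",tilt).as_matrix()@np.column_stack([np.cross(y,z),y,z])
def tcp(p,R): return p-.054*R[:,2]
def state(s=""):
    print(s,"t",round(manip.current_time(),2),"pos",manip.current_ee_pos().round(4),"F",np.round(manip.current_ft_force(),1),
      "w",round(manip.current_gripper_width(),4),"gf",round(manip.current_grasp_force(),1))
def snap(name,f):
    p,d=manip.read_camera(name); cv2.imwrite(f"pics/{f}.png",p[:,:,::-1]); np.save(f"pics/{f}.npy",d)
E
cat > keeper.py <<'E'
from h import *
hinge=W(-125,-72,0); pin=np.array([.539,.0705,.175])
v=(pin-hinge)[:2]; v=PR[:2,:2].T@v; th0=np.arctan2(-v[0],v[1]); print("keeper",th0,np.hypot(*v))
R=down([1,0,0]) 
for s in(1,-1):
    for p in (pin,):
        for Rr in (down([s,0,0]),down([0,s,0])): print(s,np.round(manip.solve_ik(tcp(p,Rr),Rr),2))
for s in (1,-1):
    for th in(0,.44):
        Rr=down([0,s,0],th); print("lift",s,th,manip.solve_ik(tcp(W(-110,15,200),Rr),Rr))
manip.grip(.05,20)
manip.move_ptp(tcp(pin+[0,0,.06],R),R); state("above")
manip.movel(tcp(pin,R),speed=.15); manip.grip(0,20); state("pinch")
for th in np.linspace(th0,2.25,9)[1:]:
    manip.movel(tcp(W(-125-64*np.sin(th),-72+64*np.cos(th),175),R),speed=.12)
state("swung")
manip.grip(.04); manip.movel(manip.current_ee_pos()+[0,0,.07],speed=.2)
state(); snap("top","top1"); snap("side","side1")
cv2.imwrite("pics/c1.png",np.hstack([cv2.resize(cv2.imread("pics/top1.png")[130:290,200:350],None,fx=2.6,fy=2.6),cv2.resize(cv2.imread("pics/side1.png")[160:320,180:330],None,fx=2.6,fy=2.6)]))
E
python3 keeper.py
```

```text
keeper -0.0035010725322190813 0.06375406051264737
1 [ 0.09  0.5  -0.4   2.07  0.32  0.64 -0.57]
1 [ 0.32  0.57 -0.73  2.06  0.57  0.73  0.76]
-1 [-0.52  0.5   0.41  2.09 -0.34  0.61 -3.04]
-1 [-0.16  0.47 -0.07  2.08  0.06  0.6  -1.88]
lift 1 0 [ 0.30370172  0.55848021 -0.76611431  1.99756243  0.53926426  0.79730321
  0.75609557]
lift 1 0.44 [ 0.31972223  0.76072068 -0.81942534  1.7382789   0.34118911  1.27518255
  0.90813214]
lift -1 0 [-0.15453747  0.45588328 -0.12381745  2.01708683  0.08728267  0.6735119
 -1.94290675]
lift -1 0.44 [-0.18446672  0.62350326 -0.01714367  1.76260254 -0.0979988   1.18606354
 -1.75268643]
above t 3.45 pos [0.5394 0.0694 0.2889] F [ 0.8 -0.5 -0. ] w 0.05 gf 0.0
pinch t 4.42 pos [0.5384 0.0708 0.2298] F [-1.9 -0.2  5.6] w 0.0114 gf 22.0
swung t 6.83 pos [ 0.4814 -0.0352  0.2287] F [-5.9 -4.4 12.3] w 0.0113 gf 21.6
 t 7.72 pos [ 0.485  -0.0315  0.2989] F [0.1 0.3 0.5] w 0.04 gf 0.0
```

View pics/c1.png

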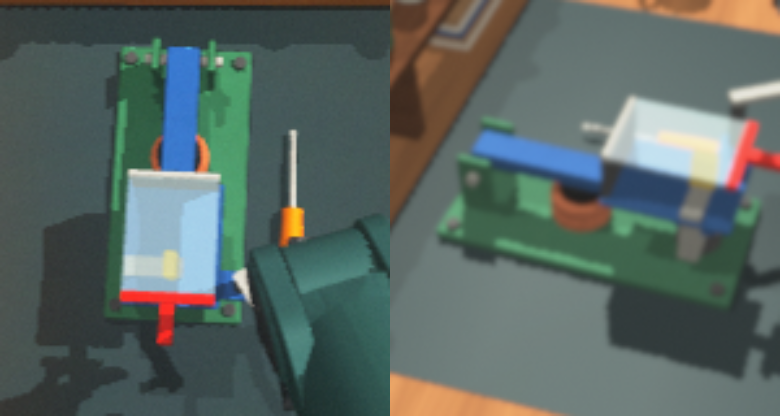

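The crop shows the keeper turned out to the right, around (245,285), and the flap free. Next I open the flap.

```bash
cat > flap.py <<'E'
from h import *
R=down([0,-1,0])
h=lambda a: W(-24-154*np.cos(a),0,137.5+154*np.sin(a))
for a in (0,1,1.9): print(np.round(manip.solve_ik(tcp(h(a),R),R),2))
manip.grip(.05,25)
manip.move_ptp(tcp(h(0)+[0,0,.07],R),R); state("above")
manip.movel(tcp(h(0),R),speed=.15); manip.grip(0,25); state("pinch")
for a in np.linspace(0,1.9,11)[1:]:
    manip.movel(tcp(h(a),R),speed=.12)
    if abs(a-.95)<.01: state("mid")
state("over")
manip.grip(.05); manip.movel(manip.current_ee_pos()+[0,0,.06],speed=.2)
manip.move_ptp(tcp(W(-150,0,215),R),R); state()
snap("top","top2"); snap("side","side2")
P=manip.current_ee_pos(),manip.current_eef_rot(); snap("wrist","w2"); np.savez("pics/w2p.npz",*P)
cv2.imwrite("pics/c2.png",np.hstack([cv2.resize(cv2.imread("pics/w2.png"),(400,300)),cv2.resize(cv2.imread("pics/side2.png")[160:310,150:350],(400,300))]))
E
python3 flap.py
```

```text
[-0.2   0.48 -0.08  2.21  0.09  0.45 -1.95]
[-0.12  0.37 -0.13  1.96  0.07  0.82 -1.9 ]
[-0.11  0.52 -0.1   1.65  0.06  0.97 -1.83]
above t 9.52 pos [0.4862 0.0805 0.2615] F [-0.1 -0.6 -0.5] w 0.0502 gf 0.0
pinch t 10.54 pos [0.4868 0.0823 0.1924] F [-0.6  3.6  4.4] w 0.0136 gf 29.1
mid t 12.5 pos [0.5504 0.0795 0.3164] F [-0.8  5.5  1.9] w 0.0134 gf 30.2
over t 14.46 pos [0.6899 0.0738 0.3365] F [-0.2  5.   0.3] w 0.0137 gf 33.8
 t 16.23 pos [0.5158 0.0799 0.2694] F [ 0.2 -0.3  0. ] w 0.0505 gf 0.0
```

View pics/c2.png

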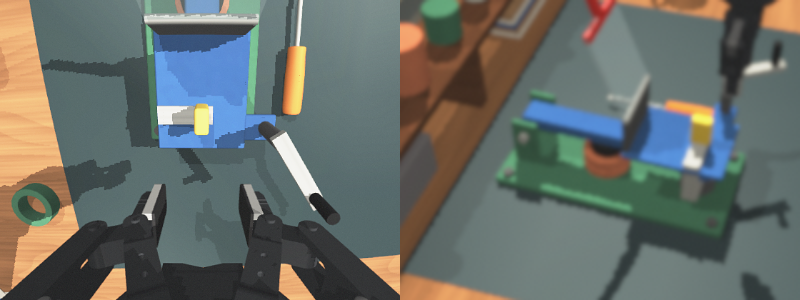

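The flap rests open (red strip at the upper left of the side view) and the keeper is clear at the right. The yellow tab is at (201,120) in the wrist half, with a steel slide beside it. I measure the tab and the slide height.

Run:
```python
from h import *
import h
p=cv2.imread("pics/w2.png"); d=np.load("pics/w2.npy"); z=np.load("pics/w2p.npz")
C=h.cloud("wrist",d=d,pose=(z["arr_0"],z["arr_1"])); H=cv2.cvtColor(p,cv2.COLOR_BGR2HSV)
L=lambda Q:((Q-O)@PR*1000)
ye=(H[...,0]>20)&(H[...,0]<35)&(H[...,1]>120)&(d>0)
ye[:130]=0; ye[200:]=0; ye[:,:250]=0; ye[:,310:]=0
Q=L(C[ye]); T=Q[Q[:,2]>122]; print("tab top",len(T),np.percentile(T,[2,50,98],axis=0).round(1))
for u in (225,235,250,262): print("slide",u,L(C[160,u]).round(1),p[160,u])
for v,u in((100,260),(190,240),(190,330)): print("deck",L(C[v,u]).round(1))
```

```text
tab top 185 [[-123.3   -4.2  123. ]
 [-108.1    6.7  128.8]
 [ -98.2    8.2  130.6]]
slide 225 [-110.3   45.9   92. ] [241 244 244]
slide 235 [-110.2   38.    92.4] [241 244 244]
slide 250 [-110.3   26.4   92.4] [169 176 179]
slide 262 [-110.3   17.1   92.3] [168 175 177]
deck [-65.7  18.1  86.9]
deck [-136.1   36.    85.9]
deck [-136.1  -37.7   85.8]
```

```bash
cat > lift.py <<'E'
from h import *
ZG=117; Y0=2; DY=16
def pose(th,y):
    R=down([0,-1,0],th); q=Ro.from_euler("y",th).apply([-231,0,ZG-60])+[120,y,60]
    return tcp(W(*q),R),R
p,R=pose(0,Y0)
manip.movel(p+[0,0,.04],R,speed=.15); manip.movel(p,R,speed=.1)
manip.grip(0,80); state("pinch"); a=manip.current_ee_pos()
for y in (Y0+8,Y0+DY):
    manip.movel(pose(0,y)[0],R,speed=.04); state("pull")
print("latch moved mm",(PR.T@(manip.current_ee_pos()-a)*1000).round(1))
for th in (.02,.05,.1):
    manip.movel(*pose(th,Y0+DY),speed=.06); state(f"lift {th}")
    if abs(manip.current_ft_force()[2])>40: print("ABORT"); raise SystemExit
for th in (.19,.28,.36,.44): manip.movel(*pose(th,Y0+DY),speed=.08); state(f"lift {th}")
manip.dwell(.5); state("held"); snap("side","side3"); snap("top","top3")
cv2.imwrite("pics/c3.png",np.hstack([cv2.resize(cv2.imread("pics/top3.png")[120:300,200:350],(400,480)),cv2.resize(cv2.imread("pics/side3.png")[110:310,180:347],(400,480))]))
E
python3 lift.py
```

```text
pinch t 17.96 pos [0.5535 0.0799 0.1718] F [-0.4 -1.4  5.1] w 0.013 gf 78.3
pull t 18.31 pos [0.5537 0.0845 0.1717] F [-3.  -7.7  7.2] w 0.013 gf 78.7
pull t 18.66 pos [0.554  0.0915 0.1717] F [-1.1 -9.4  8.4] w 0.0131 gf 78.7
latch moved mm [ 0.1 11.6 -0. ]
lift 0.02 t 18.91 pos [0.5559 0.0907 0.1749] F [ 0.1 -9.7 -2.8] w 0.0127 gf 78.8
lift 0.05 t 19.18 pos [0.5593 0.0904 0.1814] F [ 0.1 -9.7 -4.4] w 0.013 gf 78.6
lift 0.1 t 19.55 pos [0.5656 0.0901 0.1923] F [-0.5 -9.8 -4.2] w 0.0131 gf 78.6
lift 0.19 t 19.99 pos [0.5784 0.0894 0.2113] F [ -1.3 -10.   -4.2] w 0.0129 gf 78.8
lift 0.28 t 20.43 pos [0.5928 0.0888 0.229 ] F [-2.9 -9.2 -2.8] w 0.0123 gf 78.7
lift 0.36 t 20.84 pos [0.6069 0.0882 0.2438] F [-2.3 -8.6 -1.8] w 0.0129 gf 78.8
lift 0.44 t 21.25 pos [0.6222 0.0877 0.2574] F [-3.  -9.3 -0.8] w 0.0127 gf 78.8
held t 21.75 pos [0.6221 0.0877 0.2574] F [-2.1 -9.4 -2.6] w 0.0128 gf 78.8
```

View pics/c3.png

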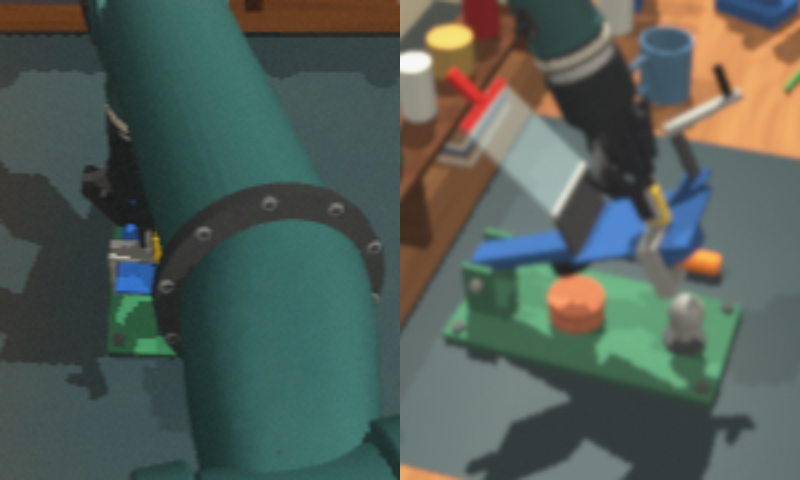

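The side view shows the tongue raised and the ball bare at (685,320). The mould sits in place at (577,305), the flap is open and the keeper is off. The gripper holds the tab steady at about 0.434 rad, which puts the coupler up about 97 mm.

```bash
python3 -c "
from h import *
state(); print(manip.finish_job())"
```

```text
t 21.85 pos [0.6221 0.0876 0.2574] F [-2.7 -8.5 -0.9] w 0.0126 gf 78.8
the job is handed in; nothing more can be done
None
```

I handed the job in at 21.9 s: keeper off, flap fully open, and the gripper still holding the tongue with its coupler end raised about 97 mm (worked out from the arm pose). The mould was still in place in the last picture, but the latch was pulled about 11.6 mm, just under the 12 mm asked, though the bolt cleared and the tongue lifted freely.

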